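# Fit a battery in a data logger with a sprung, latched lid

## Task

Fit the loose battery in the grey data logger: press the black thumb latch on the front of the box so that its sprung lid pops open, and seat the battery in the clip inside, the end with the small nub towards the latch and the flat end against the leaf spring, pinched between both contacts. Then swing the lid over again and press its front edge down until the hook snaps over the lip and holds it fully shut. Work gently, so that latch, lid and clip are never forced, and leave the solder spool, the multimeter and the screwdriver where they are.

Things in the scene. Friction and masses are not known exactly. Their poses are not given: they have to be found in the camera images.
- logger: Data logger: hollow grey box 108 (x) by 92 mm (y) screwed to a 164x144x9 mm plywood board; does not slide. Origin at table level under the box's middle; +x from latch (front) to hinge, z up; x, y, z below are in this frame. Walls 3 mm, rim z = 41, circuit board z = 14.5 mm; free room for fingers 30 mm each side of the clip. Shut lid's top z = 57 mm. The robot may load it with at most 25 N
- latch_pad (a point): Raised ridge across the black thumb pad, to be pressed straight down: x = -91, y = 0, z = 31 mm at rest. Pad 26 mm long (x -97 to -71), 28 mm wide, in front of the box and clear of the lid's swing. It rocks on a pin at x = -61, z = 27 mm; an upright hook above the pin (18 mm wide, x -68 to -57, top z = 59 mm) then leans forward off the lid's lip
- latch (a joint): Thumb latch, rad: 0 at rest with the hook home, grows as the pad goes down, springs back by itself. It lets the lid go at 0.12 to 0.14 rad: 3.5 to 4 mm down at the ridge, 6 to 8 N there (more when pressed nearer the box). Hard stop at 0.16 rad, so stop on force or when the lid jumps
- lid_hinge (a point): The lid's hinge axis at mid width: x = 54, y = 0, z = 41 mm; the axis runs along the logger's y. Lid 108 mm long from here, 92 mm wide, 16 mm deep, flat outside; when open its flat outside faces back (+x), and it is brought round by pushing there
- lid_front (a point): Where to press the lid shut: on its outer face, 98 mm from the hinge axis, 10 mm short of the front edge, mid width; x = -44, z = 57 mm when shut; moves with the lid. The lip meets the hook at about 0.07 rad, takes 8 to 14 N here to push the hook aside, and then snaps in; after that the rim is hard
- lid (a joint): Lid angle, rad: 0.002 shut and caught, 1.8 fully open (standing up, leaning back a little beyond the hinge, upper edge about 155 mm over the table). Its spring opens it fully within 1 s and keeps it open with about 1 N at the front edge; let go before it is caught, it swings open again
- seat (a point): Middle of the seated battery as drawn: x = -8, y = 0, z = 26 mm; battery along x. The clip (end stop, two V saddles, leaf) sits in slotted holes and really stands up to 3.5 mm ahead of or behind the drawing along x. These readings do not show it: feel for it. Saddles 37 mm apart, 26 mm gap between them for fingers. Seated, it is pinched with about 10 N in all; at most 25 N in all is allowed
- stop_drawn (a point): Face of the clip's fixed front contact as drawn, at the battery's axis height: x = -33, z = 26 mm; looks to +x. The stop is 20 mm wide and its top is at z = 27 mm. The nub end comes to rest here. The real one is shifted with the clip
- leaf_drawn (a point): Free face of the leaf spring as drawn: x = 12.7, z = 26 mm; looks to -x; 12 mm wide, upright to z = 35 mm, then bent back; shifted with the clip. Yields to +x: 1.4 N to start, 0.8 N per mm, hard at 7.5 mm (7.4 N). The battery needs 4.5 mm (5 N): hold it 12 mm above seated height, push back on the leaf to about 6 N, lower on to the saddles, let go. Pushed straight down it wedges
- cell: The loose battery: cylinder 50.3 mm long, 16.8 mm in diameter, 23 g, lying on the table with its axis 8.4 mm up. Its y axis runs along it, from the nub (+) end at -y to the flat end at +y. Origin 7.3 mm beside the axis, at mid length
- cell_mid (a point): Middle of the battery, on its axis
- cell_plus (a point): Nub end (+) of the battery, on its axis, 25 mm from cell_mid; it must end on the logger's -x side, towards the latch
- solder_spool: Bystander: spool 52 mm in diameter, 36 mm high, standing; origin under its middle
- multimeter: Bystander: multimeter 142 x 70 x 41 mm lying on its back; origin under its middle
- screwdriver: Bystander: screwdriver 206 mm long, 27 mm thick, lying along its y axis; origin under its middle

How it is judged:
On the way, in this order (a step that is already met when the one before it is completed fails the run):
1. the thumb latch has been pressed (value of joint latch above 0.08 rad).
2. the lid has sprung open (value of joint lid above 1.5 rad), for 0.1 s.
3. the battery lies pinched in its clip, nub end to the latch, let go, with the lid still open (distance between cell_mid and seat below 0.006 m and x of cell_plus in the frame of logger below -0.024 m and angle between the y axis of cell and the x axis of logger, either way round below 0.08 rad and contact force between cell and logger above 4 N and value of joint lid above 0.8 rad and contact force between the fingers and cell below 0.1 N), for 0.2 s.
At the end, for the whole second after the job is handed in: The lid is shut and caught (below 0.01 rad) with the hook home (latch below 0.05 rad), and the battery lies inside within 6 mm of the drawn seat, in line with the clip within 0.08 rad, its nub end towards the latch, pinched between the contacts (over 4 N on the logger) (value of joint lid below 0.01 rad and value of joint latch below 0.05 rad and distance between cell_mid and seat below 0.006 m and x of cell_plus in the frame of logger below -0.024 m and angle between the y axis of cell and the x axis of logger, either way round below 0.08 rad and contact force between cell and logger above 4 N); the robot touches nothing.
It fails at once if the robot loads the logger (box, lid or latch) with more than 25 N (contact force between any of the fingers, the arm and logger above 25 N).
It fails at once if the battery is forced against the logger with more than 25 N in all (contact force between cell and logger above 25 N).
It fails at once if the spool, the multimeter or the screwdriver is shifted by more than 30 mm (distance of any of solder_spool, multimeter, screwdriver from where it was at the start of the episode above 0.03 m).
It also fails if it takes over 69 s, if anything falls off the work surface, if the arm or the gripper's body presses on something with over 40 N, if the wrist force passes 120 N, or if a joint passes its speed limit or range.

## Robot

A 6-joint arm with a two-finger parallel gripper is mounted at the origin on a cart in front of the work surface, level with it; the furniture and walls round the work are solid. World frame = base frame: x ahead of the robot, y to its left, z up, the work surface at z = 0. Lengths are in m, angles in rad, forces in N, time in s.
With the tool pointing down it reaches from about 0.35 to 0.975 m from the base axis. Payload 17.4 kg.
Tool frame: the origin (TCP) lies midway between the tips of the shut fingers; the grasp point (between the pads) lies arm.tcp_to_grasp behind it (arm.tcp_to_grasp is the distance from the TCP to the grasp point, in m); z points along the fingers, y is the line along which they close (so a half turn about z gives the same grasp; the last joint's range is limited). The gripper opens to 85 mm and grips with 20 to 120 N. Pads are 22 mm wide; open, the fingers measure 114 mm over their backs; the gripper's body (76 mm by 85 mm) begins 54 mm behind the grasp point. The pads swing forward as they close: fully open they stand 13 mm farther back than shut.
Start: joints at [1.099, 0.116, 1.442, -0, 1.584, -0.038], TCP at [0.284, 0.612, 0.231] pointing down, gripper open.
Joint ranges: [-2.83, 2.83], [-0.83, 2.19], [0.07, 2.5], [-1.14, 4.28], [0.01, 3], [-2.97, 2.97]. Speed limits (rad/s): [1.89, 1.89, 2.22, 3.14, 3.14, 3.14].

## Interface

Orientations are given as a unit quaternion [w, x, y, z].
In Python, from bench import telemetry, snapshot, calibration, hand_in, models, arm gives the robot as it stands. The module is installed in compiled form; this text tells all that it offers.
- The arm moves only by the tool carry_out, never from a script. Its argument "moves" is a list of rows, each an object of numbers: "hand": the closure, from 0 (fully open) to 1 (shut); "dx", "dy", "dz": the shift along the world's x, y, z in cm; "spin": the turn about the world's z in rad. In form: [{"hand": .., "dx": .., "dy": .., "dz": .., "spin": ..}, ...]. A call has 1 to 8 rows; each row is the pose to reach, as a shift and turn from the pose commanded when the call began; what a row does not reach only later rows make up. A row lasts 1/12 s, in which the tool goes at most 41.7 mm and 7.16 degrees, less where a joint would pass 70% of its speed; a pose out of reach is approached as far as the arm can. A call with a gripper value outside its range is refused whole. The fingers move at their own pace and stop on an object; the grip force is fixed at half the most. Time passes only in rows, so rows that repeat a pose let the fingers close. It gives the time, the measured TCP pose, the force, the opening and the grip force at its end, in the units of the state.
- telemetry.get_obs(): the state, without advancing time (a new reading comes with each control period).
- snapshot(name): name is "side" or "top" or "wrist"; returns (picture, depth): 384x512x3 uint8, red, green, blue; 384x512 float32, m along the optical axis (not along the pixel's ray), 0 where there is no reading.
- calibration(name): a dict with "fov_y" (degrees; the focal length in pixels is half the picture's height over the tangent of half this angle, whatever the lens; pixels are square), "cx", "cy" (the principal point, pixels), "R" (3x3) and "t" (3): a world point X has camera coordinates R X + t; the wrist camera has in their place "hand_eye" (4x4, takes a point from camera to tool coordinates, whose origin is the TCP and whose axes are the flange's). Camera axes: x right, y down, z forward; pixel columns grow to the right and rows downward; lengths in m; the calibration is good to about 2 mm. A picture is of the moment at which its call begins: read the wrist's pose just before it. calibration takes no time and is no camera call.
- hand_in(): hands the job in; it is judged then, once.
Trained networks look in the newest picture that a camera, given by its name, has taken for a name from the list of things; names that differ only in an ending like _2 or _b are one class to them, and where a whole thing is asked for, a point or a joint stands for the part that bears it (a point fixed in the world has none). Each returns a list of dicts, best first, with "confidence" (0 to 1); they miss things now and then, are a little off and sometimes report something else, mostly with a low value. They report only what shows in the picture. A call takes as long as a camera call.
- models.search_frame(label, camera): "point" ([x, y, z] in m, in the coordinates of the camera as it stood for that picture, good to about 4 mm: the middle of the surface that is visible of it).
The state is a dict: "time": time; "q": joint angles; "dq": joint speeds; "joint_efforts": joint torques, N m; "tool_pos": TCP position; "tcp_rot": TCP orientation; "ft_force": force on the tool from outside, world axes, zero at the start; "torque": the same for the moment, N m; "width": finger opening in m; "gripper_force": force on a finger pad.
Only numpy, scipy, OpenCV 4.12 (cv2) and the standard library are available. Lean on these libraries where they do the work, as an engineer would, in place of code of your own. Each camera call takes 0.05 s, during which the arm holds its last target. There are 200 camera calls.

## Working session

There is one attempt and no reset: what is moved stays moved. The work goes in short steps, Python scripts to look and compute and a tool call to move; the robot and the scene stay as the last step left them, time stands still between calls to the robot, and variables do not carry over. Pictures are saved under pics/ and viewed, at most 10 in all, crops included, and the job is handed in when it is done.

Besides the shell and the picture viewer there is one more tool, called after ">>>" in YAML: its name, and indented under it one key for each argument. carry_out: Moves the arm, as the interface text tells. Its arguments: {"type":"object","properties":{"moves":{"type":"array","items":{"type":"object","properties":{"hand":{"type":"number"},"dx":{"type":"number"},"dy":{"type":"number"},"dz":{"type":"number"},"spin":{"type":"number"}}}}},"required":["moves"]}

```bash
mkdir -p pics && cat > h.py <<'E'
import numpy as np, cv2
from bench import telemetry, snapshot, calibration, hand_in, models, arm
def cam(n):
    c=calibration(n); f=192/np.tan(np.radians(c["fov_y"])/2); return c,f
def cloud(n,d):
    c,f=cam(n); v,u=np.mgrid[:384,:512]
    P=np.stack([(u-c["cx"])/f*d,(v-c["cy"])/f*d,d],-1)
    return (P-c["t"])@np.array(c["R"])   # R^T (P-t)
def w(n,p):
    c,_=cam(n); return np.array(c["R"]).T@(np.array(p)-c["t"])
E
python3 - <<'E'
from h import *
o=telemetry.get_obs(); print(o); print(arm.tcp_to_grasp)
for n in("top","side"):
    p,d=snapshot(n); cv2.imwrite(f"pics/{n}0.png",p[...,::-1]); np.save(n+"0.npy",d)
    for l in("logger","latch_pad","lid_front","cell","solder_spool","multimeter","screwdriver"):
        for r in models.search_frame(l,n)[:2]: print(n,l,round(r["confidence"],2),w(n,r["point"]).round(3))
E
```

```text
{'time': 0.0, 'q': array([ 1.09919928e+00,  1.16511012e-01,  1.44225638e+00,  7.50423207e-07,
        1.58397921e+00, -3.77780071e-02]), 'dq': array([ 0.00187751, -0.0002767 , -0.00083846,  0.00092259, -0.00028304,
       -0.00096092]), 'joint_efforts': array([ 6.28368580e-04, -7.31989288e+01, -6.32488775e+01,  1.00543036e-04,
        6.25917441e-03, -1.09944390e-04]), 'tool_pos': array([0.28364195, 0.61231573, 0.23055081]), 'tcp_rot': array([-1.45727816e-04,  2.15212556e-01,  9.76567060e-01, -5.58268100e-04]), 'ft_force': array([ 0.40494571, -0.39870665,  0.63934912]), 'torque': array([-0.02752845, -0.00827064,  0.07096864]), 'gripper_force': 0.0, 'width': 0.08571814651961321}
0.0187
top logger 0.75 [0.541 0.171 0.029]
top latch_pad 0.66 [0.478 0.192 0.03 ]
top lid_front 0.85 [0.554 0.176 0.057]
top lid_front 0.59 [ 0.649 -0.09   0.035]
top cell 0.44 [ 0.532 -0.336  0.013]
top solder_spool 0.63 [ 0.648 -0.091  0.037]
top multimeter 0.82 [ 0.7   -0.349  0.029]
top screwdriver 0.78 [ 0.487 -0.502  0.021]
side logger 0.9 [0.535 0.142 0.032]
side lid_front 0.73 [0.552 0.163 0.059]
side solder_spool 0.68 [ 0.645 -0.101  0.032]
side solder_spool 0.61 [ 0.686 -0.367  0.027]
side multimeter 0.83 [ 0.689 -0.368  0.027]
side screwdriver 0.86 [ 0.483 -0.516  0.02 ]
```

View pics/top0.png

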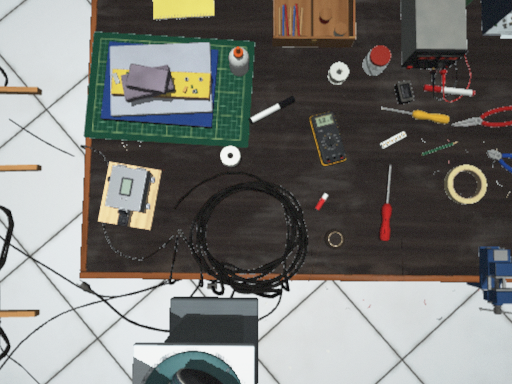

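```bash
python3 - <<'E'
from h import *
d=np.load("top0.npy"); X=cloud("top",d); ok=d>0
def rect(m,name):
    P=X[m][:,:2].astype(np.float32); r=cv2.minAreaRect(P*1000); print(name,len(P),np.round(r[0],1),np.round(r[1],1),round(r[2],2),"med z",np.median(X[m][:,2]).round(4))
near=ok&(abs(X[...,0]-.545)<.13)&(abs(X[...,1]-.175)<.13)
z=X[...,2]
def big(m):
    m=cv2.morphologyEx(m.astype(np.uint8),cv2.MORPH_OPEN,np.ones((3,3)))
    n,l,s,_=cv2.connectedComponentsWithStats(m); return l==1+np.argmax(s[1:,4])
rect(big(near&(z>.052)&(z<.062)),"lid")
rect(big(near&(z>.004)&(z<.014)),"board")
rect(big(near&(z>.022)&(z<.04)),"pad?")
c=big(ok&(abs(X[...,0]-.532)<.06)&(abs(X[...,1]+.336)<.06)&(z>.008)&(z<.025)); rect(c,"cell"); print(np.percentile(z[c],[5,50,95]))
print("table",np.median(z[ok&(abs(X[...,0]-.45)<.03)&(abs(X[...,1]+.1)<.05)]))
E
```

```text
lid 1349 [558.  177.7] [ 93.4 108. ] 81.24 med z 0.0575
board 760 [535.7 139.4] [ 62.2 165.1] 80.91 med z 0.0095
pad? 106 [476.6 188.4] [26.3 27.8] 0.53 med z 0.0297
cell 95 [ 530.5 -334.2] [14.4 51. ] 57.55 med z 0.0143
[0.00997785 0.01431657 0.01825621]
table -0.0004061934852563668
```

The top view shows the logger at about (128,188) with its latch at (123,217). The battery is at (322,201), red with a white end at the upper right. The fitted rectangles match the given sizes. Next I close the hand and go over the latch.

>>> carry_out:
  moves:
    - {"hand": 1, "dx": 18.4, "dy": -42.1, "dz": -11, "spin": 0.28}
    - {"hand": 1, "dx": 18.4, "dy": -42.1, "dz": -11, "spin": 0.28}
    - {"hand": 1, "dx": 18.4, "dy": -42.1, "dz": -11, "spin": 0.28}
    - {"hand": 1, "dx": 18.4, "dy": -42.1, "dz": -11, "spin": 0.28}
    - {"hand": 1, "dx": 18.4, "dy": -42.1, "dz": -11, "spin": 0.28}
    - {"hand": 1, "dx": 18.4, "dy": -42.1, "dz": -11, "spin": 0.28}
    - {"hand": 1, "dx": 18.4, "dy": -42.1, "dz": -11, "spin": 0.28}
    - {"hand": 1, "dx": 18.4, "dy": -42.1, "dz": -11, "spin": 0.28}

```text
time: 1.47
tool_pos: [0.4138, 0.3136, 0.1535]
tcp_rot: [0.0, 0.077, 0.997, 0.0]
ft_force: [0.9, 1.0, -0.3]
width: 0.0
gripper_force: 0.0
```

>>> carry_out:
  moves:
    - {"hand": 1, "dx": 5.4, "dy": -12.2, "dz": -5}
    - {"hand": 1, "dx": 5.4, "dy": -12.2, "dz": -8}
    - {"hand": 1, "dx": 5.4, "dy": -12.2, "dz": -10}
    - {"hand": 1, "dx": 5.4, "dy": -12.2, "dz": -11}
    - {"hand": 1, "dx": 5.4, "dy": -12.2, "dz": -11}
    - {"hand": 1, "dx": 5.4, "dy": -12.2, "dz": -11}

```text
$.moves[0]: bad value
```

```bash
python3 - <<'E'
from h import *
o=telemetry.get_obs(); print(o["tool_pos"],o["tcp_rot"],o["ft_force"],o["q"].round(2))
p,d=snapshot("wrist"); cv2.imwrite("pics/w1.png",p[...,::-1])
print(calibration("wrist"))
E
```

```text
[0.4138441  0.31364635 0.15349416] [2.90745054e-04 7.66677273e-02 9.97056635e-01 2.05809056e-04] [ 0.93649775  1.01061739 -0.32410035] [ 0.6  -0.2   1.87 -0.    1.47 -0.82]
{'fov_y': 62.51162111460731, 'cx': 252.61353114601604, 'cy': 188.45576268306112, 'hand_eye': array([[ 7.14231323e-04, -9.54745014e-01, -2.97424693e-01,
         7.60865165e-02],
       [ 9.99999649e-01,  5.51399381e-04,  6.31370786e-04,
         1.20558567e-03],
       [-4.38798319e-04, -2.97425040e-01,  9.54745072e-01,
        -1.41281911e-01],
       [ 0.00000000e+00,  0.00000000e+00,  0.00000000e+00,
         1.00000000e+00]])}
```

View pics/w1.png

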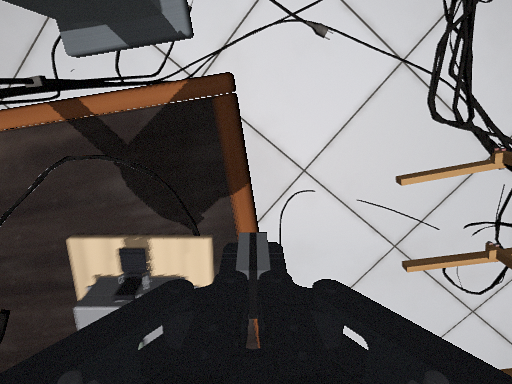

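The wrist picture shows the closed fingers at (255,250), with the board and latch ahead to the lower left at about (130,265). That agrees with the plan. The rows need a spin value, so I'll resend them.

>>> carry_out:
  moves:
    - {"hand": 1, "dx": 5.4, "dy": -12.2, "dz": -5, "spin": 0}
    - {"hand": 1, "dx": 5.4, "dy": -12.2, "dz": -8, "spin": 0}
    - {"hand": 1, "dx": 5.4, "dy": -12.2, "dz": -10, "spin": 0}
    - {"hand": 1, "dx": 5.4, "dy": -12.2, "dz": -11, "spin": 0}
    - {"hand": 1, "dx": 5.4, "dy": -12.2, "dz": -11, "spin": 0}
    - {"hand": 1, "dx": 5.4, "dy": -12.2, "dz": -11, "spin": 0}

```text
time: 2.02
tool_pos: [0.4668, 0.1918, 0.0413]
tcp_rot: [-0.002, 0.078, 0.997, -0.001]
ft_force: [0.5, 0.6, -0.2]
width: -0.0001
gripper_force: 0.0
```

>>> carry_out:
  moves:
    - {"hand": 1, "dx": 0.1, "dy": 0, "dz": -0.7, "spin": 0}
    - {"hand": 1, "dx": 0.1, "dy": 0, "dz": -1.1, "spin": 0}
    - {"hand": 1, "dx": 0.1, "dy": 0, "dz": -1.3, "spin": 0}
    - {"hand": 1, "dx": 0.1, "dy": 0, "dz": -1.4, "spin": 0}
    - {"hand": 1, "dx": 0.1, "dy": 0, "dz": -1.5, "spin": 0}
    - {"hand": 1, "dx": 0.1, "dy": 0, "dz": -1.5, "spin": 0}

```text
time: 2.52
tool_pos: [0.4687, 0.1944, 0.0295]
tcp_rot: [0.0, 0.076, 0.997, 0.001]
ft_force: [-2.0, 3.5, 4.6]
width: -0.0
gripper_force: 2.6
```

>>> carry_out:
  moves:
    - {"hand": 1, "dx": 0, "dy": 0, "dz": -0.1, "spin": 0}
    - {"hand": 1, "dx": 0, "dy": 0, "dz": -0.15, "spin": 0}
    - {"hand": 1, "dx": 0, "dy": 0, "dz": -0.2, "spin": 0}
    - {"hand": 1, "dx": 0, "dy": 0, "dz": -0.2, "spin": 0}

```text
time: 2.85
tool_pos: [0.4687, 0.1944, 0.0277]
tcp_rot: [0.0, 0.076, 0.997, 0.001]
ft_force: [-3.4, 2.4, 6.0]
width: -0.0001
gripper_force: 3.0
```

>>> carry_out:
  moves:
    - {"hand": 1, "dx": 0, "dy": 0, "dz": -0.05, "spin": 0}
    - {"hand": 1, "dx": 0, "dy": 0, "dz": -0.1, "spin": 0}
    - {"hand": 1, "dx": 0, "dy": 0, "dz": -0.1, "spin": 0}

```text
time: 3.1
tool_pos: [0.4686, 0.1944, 0.0267]
tcp_rot: [0.0, 0.076, 0.997, 0.001]
ft_force: [-3.3, 2.7, 5.6]
width: -0.0001
gripper_force: 2.9
```

```bash
python3 - <<'E'
from h import *
p,d=snapshot("top"); X=cloud("top",d); m=(d>0)&(abs(X[...,0]-.6)<.12)&(abs(X[...,1]-.17)<.07)&(X[...,2]>.1); print(m.sum(), X[m].mean(0) if m.any() else 0)
E
```

```text
1348 [0.5013797  0.16421348 0.35174868]
```

```bash
python3 - <<'E'
from h import *
p,d=snapshot("side"); cv2.imwrite("pics/s1.png",p[...,::-1])
X=cloud("side",d); m=(d>0)&(abs(X[...,0]-.62)<.05)&(abs(X[...,1]-.165)<.06)&(X[...,2]>.08)&(X[...,2]<.17); print(m.sum(), X[m].mean(0) if m.any() else 0)
E
```

```text
0 0
```

View pics/s1.png

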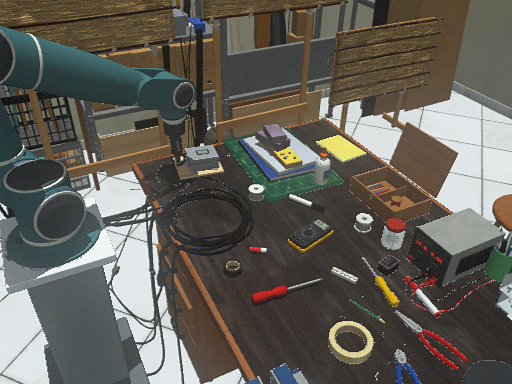

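The side view shows the lid still flat and shut at (203,155), with the hand on the latch at (180,155). I'll press a little further.

>>> carry_out:
  moves:
    - {"hand": 1, "dx": 0, "dy": 0, "dz": -0.02, "spin": 0}
    - {"hand": 1, "dx": 0, "dy": 0, "dz": -0.04, "spin": 0}
    - {"hand": 1, "dx": 0, "dy": 0, "dz": -0.04, "spin": 0}

```text
time: 3.45
tool_pos: [0.4687, 0.1943, 0.0263]
tcp_rot: [0.0, 0.076, 0.997, 0.001]
ft_force: [-2.8, 3.0, 5.2]
width: 0.0001
gripper_force: 2.5
```

```bash
python3 - <<'E'
from h import *
p,d=snapshot("side"); cv2.imwrite("pics/s2.png",cv2.resize(p[120:190,140:260,::-1],(720,420)))
X=cloud("side",d); m=(d>0)&(abs(X[...,0]-.57)<.08)&(abs(X[...,1]-.165)<.06)&(X[...,2]>.062)&(X[...,2]<.17); print(m.sum(), X[m].mean(0) if m.any() else 0)
print(telemetry.get_obs()["ft_force"])
E
```

```text
87 [0.5408431  0.17637105 0.06685305]
[-3.23770948  2.88217707  5.64240179]
```

View pics/s2.png

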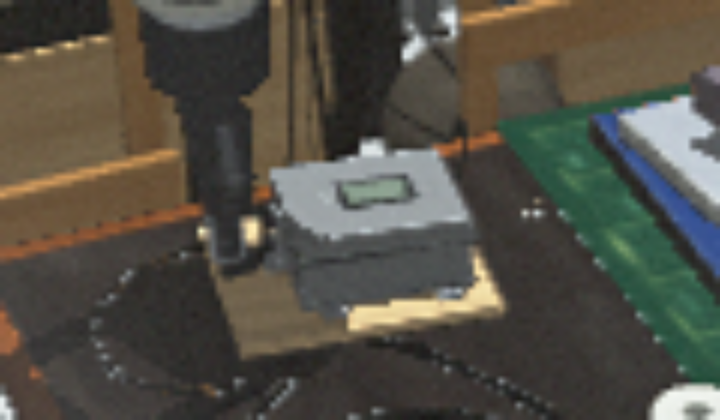

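The lid's front edge seems to be rising: it shows a slight tilt, and points at z ≈ 67 mm. I'll hold briefly.

>>> carry_out:
  moves:
    - {"hand": 1, "dx": 0, "dy": 0, "dz": 0, "spin": 0}
    - {"hand": 1, "dx": 0, "dy": 0, "dz": 0, "spin": 0}
    - {"hand": 1, "dx": 0, "dy": 0, "dz": 0, "spin": 0}
    - {"hand": 1, "dx": 0, "dy": 0, "dz": 0, "spin": 0}

```text
time: 3.83
tool_pos: [0.4687, 0.1942, 0.0262]
tcp_rot: [0.0, 0.077, 0.997, 0.001]
ft_force: [-1.9, 3.4, 5.8]
width: 0.0001
gripper_force: 2.8
```

```bash
python3 - <<'E'
from h import *
p,d=snapshot("side")
X=cloud("side",d); m=(d>0)&(abs(X[...,0]-.58)<.09)&(abs(X[...,1]-.165)<.06)&(X[...,2]>.062)&(X[...,2]<.17); print(m.sum(), X[m].mean(0) if m.any() else 0, X[m].max(0))
E
```

```text
85 [0.53733367 0.17968423 0.06816736] [0.60226492 0.22092953 0.16929978]
```

```bash
python3 - <<'E'
from h import *
R=lambda a:np.array([[np.cos(a),-np.sin(a)],[np.sin(a),np.cos(a)]])
def prof(X,ok,t):
    L=(X[...,:2]-[.558,.1777])@R(-.154)
    for x0 in range(-110,100,10):
        m=ok&(abs(L[...,0]*1000-x0)<5)&(abs(L[...,1]+.02)<.02)&(X[...,2]>.012)&(X[...,2]<.2)
        if m.sum()>2: print(t,x0,m.sum(),np.percentile(X[m][:,2],[20,50,90]).round(4))
d=np.load("side0.npy"); prof(cloud("side",d),d>0,"old")
p,d=snapshot("side"); prof(cloud("side",d),d>0,"new")
E
```

```text
old -100 5 [0.0145 0.0311 0.0337]
old -90 11 [0.0136 0.0305 0.0321]
old -80 14 [0.0135 0.0289 0.0345]
old -70 20 [0.0272 0.0336 0.0552]
old -60 38 [0.0226 0.0352 0.054 ]
old -50 18 [0.0569 0.0585 0.0611]
old -40 17 [0.0547 0.0577 0.0623]
old -30 15 [0.0572 0.0583 0.0605]
old -20 17 [0.057  0.0587 0.0617]
old -10 17 [0.0577 0.0595 0.062 ]
old 0 17 [0.0556 0.0582 0.0609]
old 10 17 [0.0563 0.0583 0.0611]
old 20 17 [0.0584 0.0598 0.0623]
old 30 12 [0.0574 0.0584 0.0601]
old 40 17 [0.0562 0.0581 0.0605]
old 50 12 [0.0573 0.0598 0.0607]
new -110 53 [0.1199 0.1647 0.192 ]
new -100 106 [0.06   0.1283 0.1832]
new -90 85 [0.0445 0.1352 0.1892]
new -80 77 [0.0392 0.1309 0.1899]
new -70 59 [0.0344 0.1576 0.1928]
new -60 52 [0.0275 0.0531 0.1945]
new -50 15 [0.0593 0.0615 0.0644]
new -40 17 [0.0584 0.0595 0.0622]
new -30 17 [0.0577 0.0604 0.0633]
new -20 16 [0.0574 0.0596 0.0625]
new -10 20 [0.0567 0.0596 0.0634]
new 0 15 [0.0573 0.0602 0.0637]
new 10 15 [0.0575 0.0608 0.0615]
new 20 14 [0.0588 0.0598 0.0624]
new 30 15 [0.0583 0.059  0.0617]
new 40 16 [0.0559 0.058  0.0614]
new 50 11 [0.0556 0.0568 0.0592]
new 60 5 [0.0125 0.0132 0.0293]
```

The lid's front is up about 2.5 mm, so it is partly released. I'll press a bit more.

>>> carry_out:
  moves:
    - {"hand": 1, "dx": 0, "dy": 0, "dz": -0.03, "spin": 0}
    - {"hand": 1, "dx": 0, "dy": 0, "dz": -0.05, "spin": 0}
    - {"hand": 1, "dx": 0, "dy": 0, "dz": -0.05, "spin": 0}

```text
time: 4.18
tool_pos: [0.4688, 0.1943, 0.0259]
tcp_rot: [0.0, 0.077, 0.997, 0.001]
ft_force: [-3.5, 2.3, 8.2]
width: -0.0002
gripper_force: 4.0
```

>>> carry_out:
  moves:
    - {"hand": 1, "dx": 0, "dy": 0, "dz": -0.03, "spin": 0}
    - {"hand": 1, "dx": 0, "dy": 0, "dz": -0.03, "spin": 0}

```text
time: 4.35
tool_pos: [0.4688, 0.1943, 0.0258]
tcp_rot: [0.0, 0.077, 0.997, 0.001]
ft_force: [-5.2, 3.2, 10.4]
width: 0.0002
gripper_force: 5.3
```

```bash
cat >> h.py <<'E'
Rz=lambda a:np.array([[np.cos(a),-np.sin(a)],[np.sin(a),np.cos(a)]])
O=np.array([.558,.1777]); YAW=-.154
def toL(X): X=np.asarray(X); return np.concatenate([(X[...,:2]-O)@Rz(YAW),X[...,2:3]],-1)
def prof(n,xs=range(-60,110,10),y0=-.02,hi=.2):
    p,d=snapshot(n); X=toL(cloud(n,d))
    for x0 in xs:
        m=(d>0)&(abs(X[...,0]*1000-x0)<5)&(abs(X[...,1]-y0)<.02)&(X[...,2]>.012)&(X[...,2]<hi)
        if m.sum()>2: print(x0,m.sum(),(np.percentile(X[m][:,2],[20,50,90])*1000).round(1))
    return p
E
python3 - <<'E'
from h import *
p=prof("side",[-50,-40,-20,0,20,50,60,70,80,90]); cv2.imwrite("pics/s3.png",cv2.resize(p[100:190,140:260,::-1],(720,540),interpolation=cv2.INTER_CUBIC))
E
```

```text
-50 3 [25.4 39.4 41. ]
-40 6 [22.1 26.5 29.1]
0 17 [132.8 137.5 140. ]
20 17 [ 27.9 109.2 120.2]
50 13 [31.5 69.  79.1]
60 8 [29.3 57.3 62.4]
```

The lid is swinging open. I lift off and head for the battery.

>>> carry_out:
  moves:
    - {"hand": 0, "dx": 0, "dy": 0, "dz": 4, "spin": 0}
    - {"hand": 0, "dx": 0, "dy": 0, "dz": 8, "spin": 0}
    - {"hand": 0, "dx": 6, "dy": -52, "dz": 12, "spin": -0.41}
    - {"hand": 0, "dx": 6, "dy": -52, "dz": 12, "spin": -0.41}
    - {"hand": 0, "dx": 6, "dy": -52, "dz": 12, "spin": -0.41}
    - {"hand": 0, "dx": 6, "dy": -52, "dz": 12, "spin": -0.41}
    - {"hand": 0, "dx": 6, "dy": -52, "dz": 12, "spin": -0.41}
    - {"hand": 0, "dx": 6, "dy": -52, "dz": 12, "spin": -0.41}

```text
time: 5.07
tool_pos: [0.4971, -0.0559, 0.1244]
tcp_rot: [0.001, 0.278, 0.961, 0.0]
ft_force: [0.5, 1.0, -0.7]
width: 0.0855
gripper_force: 0.0
```

```bash
python3 - <<'E'
from h import *
prof("side",[-50,-40,-20,0,20,50,60,70,80,90])
p,d=snapshot("top"); X=toL(cloud("top",d)); np.save("top1.npy",d)
m=(d>0)&(abs(X[...,0])<.12)&(abs(X[...,1])<.05)&(X[...,2]>.1)&(X[...,2]<.18); print(m.sum(),np.percentile(X[m],[5,50,95],axis=0).round(4))
E
```

```text
-50 3 [43.1 44.3 45.5]
-40 5 [19.  26.  27.1]
-20 3 [18.8 20.3 26.9]
50 18 [28.2 40.7 46.9]
60 9 [41.9 43.6 47.8]
70 12 [63.  74.5 92.7]
80 27 [105.6 144.7 151. ]
90 8 [144.5 145.1 146.5]
317 [[ 0.0743 -0.0456  0.1035]
 [ 0.0835 -0.0011  0.1442]
 [ 0.0927  0.0437  0.1501]]
```

>>> carry_out:
  moves:
    - {"hand": 0, "dx": 3.3, "dy": -27.8, "dz": 0, "spin": 0}
    - {"hand": 0, "dx": 3.3, "dy": -27.8, "dz": 0, "spin": 0}
    - {"hand": 0, "dx": 3.3, "dy": -27.8, "dz": 0, "spin": 0}
    - {"hand": 0, "dx": 3.3, "dy": -27.8, "dz": 0, "spin": 0}
    - {"hand": 0, "dx": 3.3, "dy": -27.8, "dz": 0, "spin": 0}
    - {"hand": 0, "dx": 3.3, "dy": -27.8, "dz": 0, "spin": 0}
    - {"hand": 0, "dx": 3.3, "dy": -27.8, "dz": 0, "spin": 0}
    - {"hand": 0, "dx": 3.3, "dy": -27.8, "dz": 0, "spin": 0}

```text
time: 5.83
tool_pos: [0.5304, -0.3362, 0.1233]
tcp_rot: [0.0, 0.279, 0.96, -0.001]
ft_force: [0.9, -0.5, -0.6]
width: 0.0855
gripper_force: 0.0
```

```bash
cat >> h.py <<'E'
from scipy.spatial.transform import Rotation as Ro
def wrist():
    o=telemetry.get_obs(); p,d=snapshot("wrist"); c,f=cam("wrist"); v,u=np.mgrid[:384,:512]
    P=np.stack([(u-c["cx"])/f*d,(v-c["cy"])/f*d,d],-1); H=np.array(c["hand_eye"])
    q=o["tcp_rot"]; T=Ro.from_quat([q[1],q[2],q[3],q[0]]).as_matrix()
    return p,d,(P@H[:3,:3].T+H[:3,3])@T.T+o["tool_pos"],o
E
python3 - <<'E'
from h import *
p,d,X,o=wrist(); print(o["tool_pos"],o["tcp_rot"])
hsv=cv2.cvtColor(p,cv2.COLOR_RGB2HSV)
m=(d>0)&(np.hypot(X[...,0]-.5305,X[...,1]+.334)<.045)&(X[...,2]>.005)&(X[...,2]<.025)
P=X[m]; r=cv2.minAreaRect((P[:,:2]*1000).astype(np.float32)); print(m.sum(),np.round(r[0],1),np.round(r[1],1),r[2],np.percentile(P[:,2],[2,50,98]))
v,u=np.where(m); print(u.min(),u.max(),v.min(),v.max())
cv2.imwrite("pics/w2.png",cv2.resize(p[max(v.min()-25,0):v.max()+25,max(u.min()-25,0):u.max()+25,::-1],None,fx=5,fy=5))
np.savez("w2.npz",p=p,d=d,X=X)
E
```

```text
[ 0.53036376 -0.33620208  0.12328708] [ 3.40648649e-05  2.79401024e-01  9.60174368e-01 -5.00617991e-04]
988 [ 529.6 -333.5] [14.4 49.9] 57.73176956176758 [0.00756782 0.01312784 0.01519596]
245 262 153 212
```

View pics/w2.png

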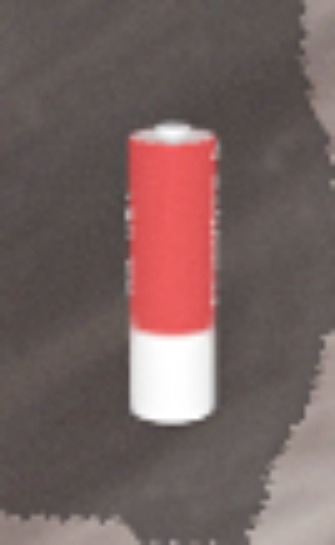

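The close view shows the battery upright in the crop. The nub is at the top (172,130), which is tool +x at about 147° in world, and the white flat end is at the bottom. Only a +0.41 rad turn is needed. I descend to grasp it.

>>> carry_out:
  moves:
    - {"hand": 0.3, "dx": -0.04, "dy": 0.24, "dz": -4, "spin": 0}
    - {"hand": 0.3, "dx": -0.04, "dy": 0.24, "dz": -8, "spin": 0}
    - {"hand": 0.3, "dx": -0.04, "dy": 0.24, "dz": -10.5, "spin": 0}
    - {"hand": 0.3, "dx": -0.04, "dy": 0.24, "dz": -11.2, "spin": 0}
    - {"hand": 0.3, "dx": -0.04, "dy": 0.24, "dz": -11.2, "spin": 0}
    - {"hand": 0.3, "dx": -0.04, "dy": 0.24, "dz": -11.2, "spin": 0}

```text
time: 6.38
tool_pos: [0.5306, -0.3294, 0.0132]
tcp_rot: [0.001, 0.278, 0.961, -0.0]
ft_force: [1.1, 0.2, 1.0]
width: 0.0597
gripper_force: 0.0
```

>>> carry_out:
  moves:
    - {"hand": 0.3, "dx": -0.05, "dy": -0.44, "dz": -0.5, "spin": 0}
    - {"hand": 0.3, "dx": -0.05, "dy": -0.44, "dz": -1.0, "spin": 0}
    - {"hand": 1, "dx": -0.05, "dy": -0.44, "dz": -1.0, "spin": 0}
    - {"hand": 1, "dx": -0.05, "dy": -0.44, "dz": -1.0, "spin": 0}
    - {"hand": 1, "dx": -0.05, "dy": -0.44, "dz": -1.0, "spin": 0}
    - {"hand": 1, "dx": -0.05, "dy": -0.44, "dz": -1.0, "spin": 0}
    - {"hand": 1, "dx": -0.05, "dy": -0.44, "dz": -1.0, "spin": 0}
    - {"hand": 1, "dx": -0.05, "dy": -0.44, "dz": -1.0, "spin": 0}

```text
time: 7.05
tool_pos: [0.5295, -0.3344, 0.0021]
tcp_rot: [0.0, 0.278, 0.961, -0.0]
ft_force: [-0.7, 0.4, 6.6]
width: 0.0142
gripper_force: 58.9
```

>>> carry_out:
  moves:
    - {"hand": 1, "dx": 0, "dy": 0, "dz": 1, "spin": 0}
    - {"hand": 1, "dx": 0, "dy": 0, "dz": 4, "spin": 0}
    - {"hand": 1, "dx": 0, "dy": 0, "dz": 8, "spin": 0}
    - {"hand": 1, "dx": 0, "dy": 0, "dz": 12, "spin": 0}
    - {"hand": 1, "dx": 0, "dy": 0, "dz": 12, "spin": 0}

```text
time: 7.47
tool_pos: [0.5315, -0.3357, 0.131]
tcp_rot: [0.005, 0.278, 0.961, -0.002]
ft_force: [0.9, 0.0, 2.0]
width: 0.0142
gripper_force: 58.8
```

```bash
python3 - <<'E'
from h import *
p,d,X,o=wrist(); print(o["tool_pos"],o["width"])
q=o["tcp_rot"]; T=Ro.from_quat([q[1],q[2],q[3],q[0]]).as_matrix(); Y=(X-o["tool_pos"])@T
np.savez("w3.npz",p=p,Y=Y,d=d)
cv2.imwrite("pics/w3.png",cv2.resize(p[190:320,180:330,::-1],None,fx=5,fy=4.5))
hsv=cv2.cvtColor(p,cv2.COLOR_RGB2HSV); red=(d>0)&(hsv[...,1]>120)&((hsv[...,0]<8)|(hsv[...,0]>172))&(np.abs(Y).max(-1)<.06)
print(red.sum(),np.percentile(Y[red],[2,50,98],axis=0).round(4))
E
```

```text
[ 0.53149113 -0.33571261  0.13098018] 0.014208153957935567
1820 [[-0.0079 -0.0054 -0.0129]
 [ 0.0083  0.0009 -0.0112]
 [ 0.0229  0.0076 -0.0073]]
```

View pics/w3.png

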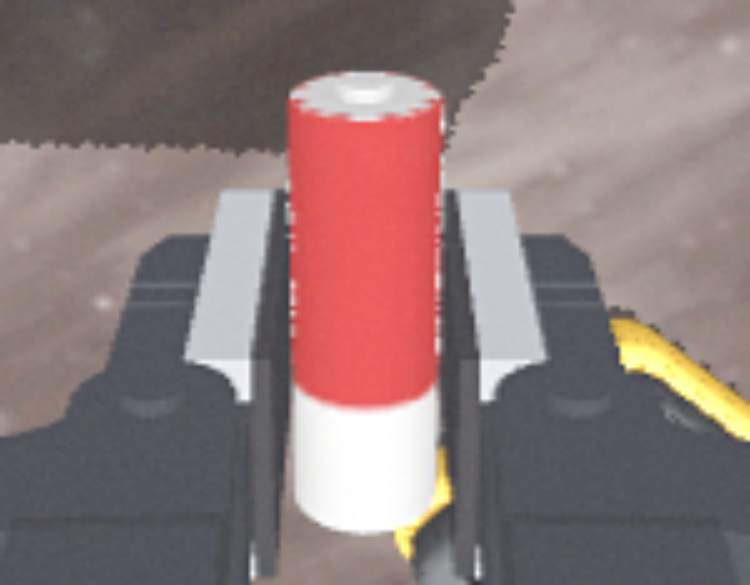

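The battery is held level in the fingers: nub end at top (365,90), white flat end at bottom (365,510). I'll measure the in-hand offset while computing the way to the logger.

```bash
python3 - <<'E'
from h import *
z=np.load("w3.npz"); Y=z["Y"]; d=z["d"]
m=(d>0)&(abs(Y[...,1]-.001)<.003)&(abs(Y[...,0])<.035)&(Y[...,2]<.0)&(Y[...,2]>-.02)
P=Y[m]; xs=P[:,0]; print(m.sum(),np.percentile(xs,[0,1,5,95,99,100]).round(4))
top=P[(abs(xs)<.018)]; A=np.polyfit(top[:,0],top[:,2],1); print("tilt",A)
for a in np.arange(-.03,.03,.004):
    k=abs(xs-a)<.002
    if k.any(): print(round(a,3),k.sum(),P[k][:,2].min().round(4),np.median(P[k][:,2]).round(4))
# open lid scene
dd=np.load("top1.npy"); X=toL(cloud("top",dd))
for x0 in range(-54,30,4):
    k=(dd>0)&(abs(X[...,0]*1000-x0)<2)&(abs(X[...,1])<.012)&(X[...,2]<.1)
    if k.any(): print(x0,k.sum(),(np.percentile(X[k][:,2],[50,100])*1000).round(1))
E
```

```text
1314 [-0.025  -0.0237 -0.0212  0.0241  0.0251  0.0256]
tilt [-0.00507882 -0.01191855]
-0.026 8 -0.0125 -0.0117
-0.022 90 -0.0137 -0.0119
-0.018 91 -0.0131 -0.0118
-0.014 93 -0.0133 -0.0119
-0.01 92 -0.0137 -0.0119
-0.006 96 -0.0136 -0.0119
-0.002 97 -0.0136 -0.0119
0.002 98 -0.0135 -0.012
0.006 108 -0.0133 -0.0119
0.01 98 -0.0131 -0.012
0.014 105 -0.0134 -0.012
0.018 109 -0.0135 -0.012
0.022 160 -0.0138 -0.0115
0.026 69 -0.0121 -0.0063
-54 12 [38.2 43.1]
-50 16 [16.2 42.7]
-46 12 [14.1 18.5]
-42 13 [15.5 20.5]
-38 15 [24.3 31. ]
-34 16 [16.8 30.2]
-30 11 [17.3 23.1]
-26 14 [16.3 25.6]
-22 13 [17.3 21.3]
-18 14 [16.9 18.8]
-14 13 [17.8 20.9]
-10 14 [15.2 19.5]
-6 13 [15.6 19.4]
-2 13 [14.9 19.5]
2 14 [15.5 19.4]
6 14 [18.1 25.4]
10 13 [17.5 20.8]
14 16 [29.7 39.8]
18 13 [14.1 41.3]
22 15 [17.6 39.7]
26 14 [37.  40.4]
```

>>> carry_out:
  moves:
    - {"hand": 1, "dx": 0.9, "dy": 51.4, "dz": 1, "spin": 0.41}
    - {"hand": 1, "dx": 0.9, "dy": 51.4, "dz": 1, "spin": 0.41}
    - {"hand": 1, "dx": 0.9, "dy": 51.4, "dz": 1, "spin": 0.41}
    - {"hand": 1, "dx": 0.9, "dy": 51.4, "dz": 1, "spin": 0.41}
    - {"hand": 1, "dx": 0.9, "dy": 51.4, "dz": 1, "spin": 0.41}
    - {"hand": 1, "dx": 0.9, "dy": 51.4, "dz": 1, "spin": 0.41}
    - {"hand": 1, "dx": 0.9, "dy": 51.4, "dz": 1, "spin": 0.41}
    - {"hand": 1, "dx": 0.9, "dy": 51.4, "dz": 1, "spin": 0.41}

```text
time: 8.18
tool_pos: [0.5343, 0.001, 0.1278]
tcp_rot: [-0.0, 0.077, 0.997, 0.0]
ft_force: [2.1, 0.4, -0.6]
width: 0.0146
gripper_force: 58.8
```

>>> carry_out:
  moves:
    - {"hand": 1, "dx": 0.5, "dy": 18, "dz": 0.5, "spin": 0}
    - {"hand": 1, "dx": 0.5, "dy": 18, "dz": 0.5, "spin": 0}
    - {"hand": 1, "dx": 0.5, "dy": 18, "dz": 0.5, "spin": 0}
    - {"hand": 1, "dx": 0.5, "dy": 18, "dz": 0.5, "spin": 0}
    - {"hand": 1, "dx": 0.5, "dy": 18, "dz": 0.5, "spin": 0}
    - {"hand": 1, "dx": 0.5, "dy": 18, "dz": 0.5, "spin": 0}
    - {"hand": 1, "dx": 0.5, "dy": 18, "dz": 0.5, "spin": 0}
    - {"hand": 1, "dx": 0.5, "dy": 18, "dz": 0.5, "spin": 0}

```text
time: 8.85
tool_pos: [0.5399, 0.1782, 0.1326]
tcp_rot: [-0.0, 0.077, 0.997, -0.0]
ft_force: [-0.4, -0.2, -1.0]
width: 0.0141
gripper_force: 58.9
```

```bash
python3 - <<'E'
from h import *
p,d,X,o=wrist(); print(o["tool_pos"],o["tcp_rot"],o["ft_force"])
q=o["tcp_rot"]; print("yaw",2*np.arctan2(q[2],q[1])-np.pi)
cv2.imwrite("pics/w4.png",p[...,::-1]); L=toL(X); np.savez("w4.npz",p=p,d=d,X=X)
# rim side walls: z~41
m=(d>0)&(abs(L[...,2]-.041)<.004)&(abs(L[...,0])<.058)
for s in (-1,1):
    k=m&(L[...,1]*s>.036)&(L[...,1]*s<.055)
    if k.sum()>20:
        P=L[k]; print(s,k.sum(),np.percentile(P[:,1],[3,50,97]).round(4),"slope",np.polyfit(P[:,0],P[:,1],1)[0].round(4),np.percentile(P[:,0],[3,97]).round(3))
E
```

```text
[0.53989767 0.1782249  0.13263004] [-2.94681571e-04  7.69486206e-02  9.97034984e-01 -2.50345308e-04] [-0.44289958 -0.21405798 -1.02434099]
yaw -0.1540495319783104
-1 512 [-0.0449 -0.0431 -0.0389] slope -0.0134 [-0.054  0.042]
1 564 [0.0396 0.0449 0.0467] slope 0.0157 [-0.054  0.049]
```

View pics/w4.png

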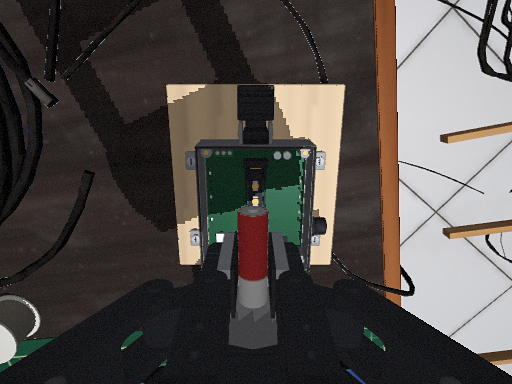

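The wrist view shows the open box, the latch at (255,100), the clip stop near (256,160) and the battery in hand at (253,240), nub towards the latch. The box yaw agrees, and the battery is about 2 mm off the clip axis. I correct that and descend.

>>> carry_out:
  moves:
    - {"hand": 1, "dx": 0, "dy": 0.2, "dz": -3, "spin": 0}
    - {"hand": 1, "dx": 0, "dy": 0.2, "dz": -6, "spin": 0}
    - {"hand": 1, "dx": 0, "dy": 0.2, "dz": -7.5, "spin": 0}
    - {"hand": 1, "dx": 0, "dy": 0.2, "dz": -7.5, "spin": 0}
    - {"hand": 1, "dx": 0, "dy": 0.2, "dz": -7.5, "spin": 0}

```text
time: 9.32
tool_pos: [0.54, 0.18, 0.0579]
tcp_rot: [-0.001, 0.078, 0.997, -0.0]
ft_force: [-0.7, 0.5, 1.2]
width: 0.0145
gripper_force: 58.8
```

```bash
python3 - <<'E'
from h import *
o=telemetry.get_obs(); print(o["tool_pos"],toL(o["tool_pos"])*1000,o["ft_force"],o["dq"].round(3))
E
```

```text
[0.5399814  0.17996247 0.05794221] [-18.15239846  -0.52821569  57.94221469] [-0.70279885  0.46525919  1.21477171] [ 0.007 -0.021 -0.033 -0.     0.006  0.003]
```

>>> carry_out:
  moves:
    - {"hand": 1, "dx": 0, "dy": 0.05, "dz": -1.2, "spin": 0}
    - {"hand": 1, "dx": 0, "dy": 0.05, "dz": -2.3, "spin": 0}
    - {"hand": 1, "dx": 0, "dy": 0.05, "dz": -2.3, "spin": 0}
    - {"hand": 1, "dx": 0, "dy": 0.05, "dz": -2.3, "spin": 0}
    - {"hand": 1, "dx": 0, "dy": 0.05, "dz": -2.3, "spin": 0}

```text
time: 9.73
tool_pos: [0.5402, 0.1816, 0.0354]
tcp_rot: [0.0, 0.077, 0.997, 0.0]
ft_force: [0.1, 0.1, -0.5]
width: 0.014
gripper_force: 58.8
```

>>> carry_out:
  moves:
    - {"hand": 1, "dx": 0.1, "dy": -0.1, "dz": -0.1, "spin": 0}
    - {"hand": 1, "dx": 0.2, "dy": -0.12, "dz": -0.1, "spin": 0}
    - {"hand": 1, "dx": 0.3, "dy": -0.14, "dz": -0.1, "spin": 0}
    - {"hand": 1, "dx": 0.4, "dy": -0.16, "dz": -0.1, "spin": 0}
    - {"hand": 1, "dx": 0.4, "dy": -0.16, "dz": -0.1, "spin": 0}
    - {"hand": 1, "dx": 0.4, "dy": -0.16, "dz": -0.1, "spin": 0}

```text
time: 10.23
tool_pos: [0.5441, 0.1799, 0.0341]
tcp_rot: [0.0, 0.077, 0.997, 0.0]
ft_force: [-0.3, 0.2, -0.4]
width: 0.0147
gripper_force: 58.8
```

>>> carry_out:
  moves:
    - {"hand": 1, "dx": 0.1, "dy": -0.015, "dz": 0, "spin": 0}
    - {"hand": 1, "dx": 0.2, "dy": -0.03, "dz": 0, "spin": 0}
    - {"hand": 1, "dx": 0.2, "dy": -0.03, "dz": 0, "spin": 0}
    - {"hand": 1, "dx": 0.2, "dy": -0.03, "dz": 0, "spin": 0}

```text
time: 10.57
tool_pos: [0.5459, 0.1796, 0.0339]
tcp_rot: [-0.0, 0.077, 0.997, -0.0]
ft_force: [-2.3, 1.3, 0.3]
width: 0.0144
gripper_force: 58.9
```

>>> carry_out:
  moves:
    - {"hand": 1, "dx": 0.1, "dy": -0.015, "dz": 0, "spin": 0}
    - {"hand": 1, "dx": 0.2, "dy": -0.03, "dz": 0, "spin": 0}
    - {"hand": 1, "dx": 0.2, "dy": -0.03, "dz": 0, "spin": 0}
    - {"hand": 1, "dx": 0.2, "dy": -0.03, "dz": 0, "spin": 0}

```text
time: 10.9
tool_pos: [0.548, 0.1793, 0.0339]
tcp_rot: [-0.0, 0.077, 0.997, -0.0]
ft_force: [-4.5, 0.5, 1.5]
width: 0.0144
gripper_force: 59.0
```

>>> carry_out:
  moves:
    - {"hand": 1, "dx": 0.1, "dy": -0.015, "dz": 0, "spin": 0}
    - {"hand": 1, "dx": 0.15, "dy": -0.02, "dz": 0, "spin": 0}
    - {"hand": 1, "dx": 0.15, "dy": -0.02, "dz": 0, "spin": 0}
    - {"hand": 1, "dx": 0.15, "dy": -0.02, "dz": 0, "spin": 0}

```text
time: 11.23
tool_pos: [0.5494, 0.1791, 0.0339]
tcp_rot: [-0.0, 0.077, 0.997, -0.0]
ft_force: [-5.7, 0.3, 1.0]
width: 0.0143
gripper_force: 59.0
```

>>> carry_out:
  moves:
    - {"hand": 1, "dx": 0.07, "dy": -0.01, "dz": 0, "spin": 0}
    - {"hand": 1, "dx": 0.07, "dy": -0.01, "dz": -0.15, "spin": 0}
    - {"hand": 1, "dx": 0.07, "dy": -0.01, "dz": -0.3, "spin": 0}
    - {"hand": 1, "dx": 0.07, "dy": -0.01, "dz": -0.45, "spin": 0}
    - {"hand": 1, "dx": 0.07, "dy": -0.01, "dz": -0.6, "spin": 0}
    - {"hand": 1, "dx": 0.07, "dy": -0.01, "dz": -0.6, "spin": 0}

```text
time: 11.73
tool_pos: [0.55, 0.1791, 0.0277]
tcp_rot: [-0.0, 0.077, 0.997, -0.0]
ft_force: [-5.5, 1.4, 1.5]
width: 0.0142
gripper_force: 59.0
```

>>> carry_out:
  moves:
    - {"hand": 1, "dx": 0, "dy": 0, "dz": -0.1, "spin": 0}
    - {"hand": 1, "dx": 0, "dy": 0, "dz": -0.2, "spin": 0}
    - {"hand": 1, "dx": 0, "dy": 0, "dz": -0.3, "spin": 0}
    - {"hand": 1, "dx": 0, "dy": 0, "dz": -0.4, "spin": 0}
    - {"hand": 1, "dx": 0, "dy": 0, "dz": -0.4, "spin": 0}

```text
time: 12.15
tool_pos: [0.55, 0.1791, 0.0238]
tcp_rot: [-0.0, 0.077, 0.997, 0.0]
ft_force: [-6.8, 1.0, 1.4]
width: 0.0144
gripper_force: 59.0
```

>>> carry_out:
  moves:
    - {"hand": 1, "dx": 0, "dy": 0, "dz": -0.05, "spin": 0}
    - {"hand": 1, "dx": 0, "dy": 0, "dz": -0.1, "spin": 0}
    - {"hand": 1, "dx": 0, "dy": 0, "dz": -0.1, "spin": 0}

```text
time: 12.4
tool_pos: [0.5501, 0.1791, 0.0229]
tcp_rot: [-0.0, 0.077, 0.997, -0.0]
ft_force: [-5.7, 1.9, 2.2]
width: 0.0145
gripper_force: 59.0
```

>>> carry_out:
  moves:
    - {"hand": 1, "dx": 0, "dy": 0, "dz": -0.04, "spin": 0}
    - {"hand": 1, "dx": 0, "dy": 0, "dz": -0.08, "spin": 0}
    - {"hand": 1, "dx": 0, "dy": 0, "dz": -0.08, "spin": 0}

```text
time: 12.65
tool_pos: [0.5501, 0.1791, 0.0221]
tcp_rot: [-0.0, 0.077, 0.997, 0.0]
ft_force: [-6.4, 1.0, 3.0]
width: 0.0144
gripper_force: 59.0
```

>>> carry_out:
  moves:
    - {"hand": 1, "dx": 0, "dy": 0, "dz": -0.04, "spin": 0}
    - {"hand": 1, "dx": 0, "dy": 0, "dz": -0.06, "spin": 0}
    - {"hand": 1, "dx": 0, "dy": 0, "dz": -0.06, "spin": 0}

```text
time: 12.9
tool_pos: [0.5501, 0.1791, 0.0216]
tcp_rot: [-0.0, 0.077, 0.997, 0.0]
ft_force: [-5.8, 0.1, 2.1]
width: 0.0144
gripper_force: 59.1
```

>>> carry_out:
  moves:
    - {"hand": 1, "dx": 0, "dy": 0, "dz": -0.03, "spin": 0}
    - {"hand": 1, "dx": 0, "dy": 0, "dz": -0.06, "spin": 0}
    - {"hand": 1, "dx": 0, "dy": 0, "dz": -0.06, "spin": 0}

```text
time: 13.15
tool_pos: [0.5501, 0.179, 0.021]
tcp_rot: [-0.0, 0.077, 0.997, -0.0]
ft_force: [-5.7, 0.8, 1.3]
width: 0.0144
gripper_force: 59.1
```

>>> carry_out:
  moves:
    - {"hand": 1, "dx": 0, "dy": 0, "dz": -0.03, "spin": 0}
    - {"hand": 1, "dx": 0, "dy": 0, "dz": -0.06, "spin": 0}
    - {"hand": 1, "dx": 0, "dy": 0, "dz": -0.06, "spin": 0}

```text
time: 13.4
tool_pos: [0.5501, 0.1791, 0.0204]
tcp_rot: [-0.0, 0.077, 0.997, -0.0]
ft_force: [-6.0, 1.1, 2.7]
width: 0.0143
gripper_force: 59.1
```

>>> carry_out:
  moves:
    - {"hand": 1, "dx": 0, "dy": 0, "dz": -0.03, "spin": 0}
    - {"hand": 1, "dx": 0, "dy": 0, "dz": -0.05, "spin": 0}
    - {"hand": 1, "dx": 0, "dy": 0, "dz": -0.05, "spin": 0}

```text
time: 13.65
tool_pos: [0.5501, 0.1791, 0.0201]
tcp_rot: [-0.0, 0.077, 0.997, -0.0]
ft_force: [-6.4, 0.8, 4.0]
width: 0.0143
gripper_force: 59.2
```

>>> carry_out:
  moves:
    - {"hand": 1, "dx": 0, "dy": 0, "dz": -0.02, "spin": 0}
    - {"hand": 1, "dx": 0, "dy": 0, "dz": -0.04, "spin": 0}
    - {"hand": 1, "dx": 0, "dy": 0, "dz": -0.04, "spin": 0}

```text
time: 13.9
tool_pos: [0.5502, 0.1791, 0.02]
tcp_rot: [-0.0, 0.077, 0.997, -0.0]
ft_force: [-8.6, -0.2, 6.3]
width: 0.0148
gripper_force: 59.6
```

Seated contact felt. I release with a limited opening.

>>> carry_out:
  moves:
    - {"hand": 0.65, "dx": 0, "dy": 0, "dz": 0, "spin": 0}
    - {"hand": 0.65, "dx": 0, "dy": 0, "dz": 0, "spin": 0}
    - {"hand": 0.65, "dx": 0, "dy": 0, "dz": 0, "spin": 0}
    - {"hand": 0.65, "dx": 0, "dy": 0, "dz": 0, "spin": 0}

```text
time: 14.23
tool_pos: [0.5505, 0.179, 0.0196]
tcp_rot: [0.0, 0.077, 0.997, -0.0]
ft_force: [-0.1, 0.3, -0.4]
width: 0.0302
gripper_force: 0.0
```

>>> carry_out:
  moves:
    - {"hand": 0.65, "dx": 0, "dy": 0, "dz": 1, "spin": 0}
    - {"hand": 0.65, "dx": 0, "dy": 0, "dz": 3, "spin": 0}
    - {"hand": 0.65, "dx": -0.5, "dy": 0.1, "dz": 7, "spin": 0}
    - {"hand": 0.65, "dx": -1, "dy": 0.15, "dz": 11, "spin": 0}
    - {"hand": 0.65, "dx": -1, "dy": 0.15, "dz": 11, "spin": 0}
    - {"hand": 0.65, "dx": -1, "dy": 0.15, "dz": 11, "spin": 0}

```text
time: 14.73
tool_pos: [0.5413, 0.1809, 0.1331]
tcp_rot: [0.003, 0.077, 0.997, 0.001]
ft_force: [-0.1, 0.6, 0.0]
width: 0.0299
gripper_force: 0.0
```

```bash
python3 - <<'E'
from h import *
p,d,X,o=wrist(); L=toL(X); print(o["tool_pos"],o["ft_force"])
cv2.imwrite("pics/w5.png",cv2.resize(p[120:320,170:340,::-1],None,fx=3,fy=3,interpolation=cv2.INTER_CUBIC))
m=(d>0)&(abs(L[...,1])<.0075)&(L[...,0]>-.05)&(L[...,0]<.04)&(L[...,2]<.05)
for x0 in range(-48,36,4):
    k=m&(abs(L[...,0]*1000-x0)<2)
    if k.any(): print(x0,k.sum(),(np.percentile(L[k][:,2],[10,50,90])*1000).round(1), (np.median(L[k&(L[...,2]>.028)][:,1])*1000).round(1))
E
```

```text
[0.54132506 0.18089147 0.13307947] [-0.05764855  0.63068928  0.04423791]
-48 38 [11.8 13.1 14.2] nan
-44 84 [12.3 13.2 14. ] nan
-40 151 [12.9 20.9 25.8] nan
-36 86 [25.  25.7 26.5] 1.7
-32 113 [20.3 29.3 32.4] 1.7
-28 87 [23.5 31.1 32.6] 1.3
-24 94 [22.6 31.  32.3] 0.9
-20 81 [28.2 31.1 32.2] 0.9
-16 85 [27.1 30.9 32.2] 0.9
-12 83 [27.6 31.1 32.2] 0.9
-8 86 [27.  31.1 32.5] 1.7
-4 77 [28.3 31.3 32.3] 0.9
0 77 [22.2 31.3 32.6] 1.7
4 81 [18.5 30.9 32.2] 0.9
8 77 [20.6 31.1 32.3] 0.9
12 74 [22.8 31.2 32.5] 0.9
16 99 [29.7 33.  35.6] 0.9
20 57 [14.5 36.6 37.6] 0.9
24 111 [24.4 34.5 35.9] -0.8
28 52 [34.3 35.  35.5] -0.4
  return _methods._mean(a, axis=axis, dtype=dtype,
  ret = ret.dtype.type(ret / rcount)
```

View pics/w5.png

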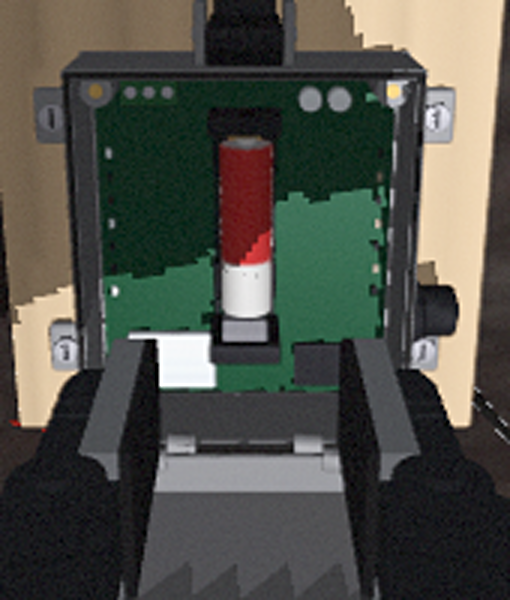

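The battery lies level in the clip: nub at (245,140) against the front stop, white end at (245,310) against the leaf. Next I go over the open lid to its back.

>>> carry_out:
  moves:
    - {"hand": 1, "dx": 0, "dy": 0, "dz": 4, "spin": 0}
    - {"hand": 1, "dx": 0, "dy": 0, "dz": 8, "spin": 0}
    - {"hand": 1, "dx": 13.5, "dy": -2.1, "dz": 8, "spin": 0}
    - {"hand": 1, "dx": 13.5, "dy": -2.1, "dz": 8, "spin": 0}
    - {"hand": 1, "dx": 13.5, "dy": -2.1, "dz": 8, "spin": 0}
    - {"hand": 1, "dx": 13.5, "dy": -2.1, "dz": 8, "spin": 0}
    - {"hand": 1, "dx": 13.5, "dy": -2.1, "dz": 8, "spin": 0}

```text
time: 15.37
tool_pos: [0.6772, 0.1585, 0.2063]
tcp_rot: [-0.002, 0.078, 0.997, -0.001]
ft_force: [0.7, -0.5, -0.3]
width: -0.0
gripper_force: 0.0
```

>>> carry_out:
  moves:
    - {"hand": 1, "dx": 0, "dy": 0.05, "dz": -4, "spin": 0}
    - {"hand": 1, "dx": 0, "dy": 0.05, "dz": -8, "spin": 0}
    - {"hand": 1, "dx": 0, "dy": 0.05, "dz": -8, "spin": 0}
    - {"hand": 1, "dx": -1, "dy": 0.2, "dz": -8, "spin": 0}
    - {"hand": 1, "dx": -2, "dy": 0.35, "dz": -8, "spin": 0}
    - {"hand": 1, "dx": -3, "dy": 0.5, "dz": -7.8, "spin": 0}
    - {"hand": 1, "dx": -4, "dy": 0.65, "dz": -7.6, "spin": 0}

```text
time: 15.95
tool_pos: [0.6347, 0.1664, 0.1363]
tcp_rot: [0.002, 0.077, 0.997, 0.0]
ft_force: [1.4, 0.2, -0.3]
width: -0.0001
gripper_force: 0.6
```

>>> carry_out:
  moves:
    - {"hand": 1, "dx": -0.8, "dy": 0.1, "dz": -0.4, "spin": 0}
    - {"hand": 1, "dx": -1.6, "dy": 0.2, "dz": -0.5, "spin": 0}
    - {"hand": 1, "dx": -2.5, "dy": 0.35, "dz": -0.5, "spin": 0}
    - {"hand": 1, "dx": -3.4, "dy": 0.5, "dz": -0.6, "spin": 0}
    - {"hand": 1, "dx": -4.3, "dy": 0.65, "dz": -0.8, "spin": 0}
    - {"hand": 1, "dx": -5.2, "dy": 0.8, "dz": -1.1, "spin": 0}
    - {"hand": 1, "dx": -6.1, "dy": 0.95, "dz": -1.5, "spin": 0}
    - {"hand": 1, "dx": -6.9, "dy": 1.05, "dz": -2.0, "spin": 0}

```text
time: 16.62
tool_pos: [0.5653, 0.1767, 0.1131]
tcp_rot: [0.0, 0.077, 0.997, 0.0]
ft_force: [0.9, 0.5, 0.3]
width: -0.0001
gripper_force: 0.6
```

>>> carry_out:
  moves:
    - {"hand": 1, "dx": -0.7, "dy": 0.1, "dz": -0.3, "spin": 0}
    - {"hand": 1, "dx": -1.4, "dy": 0.2, "dz": -0.8, "spin": 0}
    - {"hand": 1, "dx": -2.1, "dy": 0.3, "dz": -1.5, "spin": 0}
    - {"hand": 1, "dx": -2.7, "dy": 0.4, "dz": -2.2, "spin": 0}
    - {"hand": 1, "dx": -3.2, "dy": 0.5, "dz": -3.0, "spin": 0}
    - {"hand": 1, "dx": -3.6, "dy": 0.55, "dz": -3.6, "spin": 0}
    - {"hand": 1, "dx": -3.8, "dy": 0.6, "dz": -4.0, "spin": 0}
    - {"hand": 1, "dx": -3.8, "dy": 0.6, "dz": -4.0, "spin": 0}

```text
time: 17.28
tool_pos: [0.5275, 0.1825, 0.0724]
tcp_rot: [-0.001, 0.077, 0.997, -0.0]
ft_force: [-1.8, -0.4, 1.5]
width: 0.0003
gripper_force: 0.5
```

>>> carry_out:
  moves:
    - {"hand": 1, "dx": -0.2, "dy": 0.03, "dz": -0.3, "spin": 0}
    - {"hand": 1, "dx": -0.2, "dy": 0.03, "dz": -0.6, "spin": 0}
    - {"hand": 1, "dx": -0.2, "dy": 0.03, "dz": -0.8, "spin": 0}
    - {"hand": 1, "dx": -0.2, "dy": 0.03, "dz": -0.9, "spin": 0}
    - {"hand": 1, "dx": -0.2, "dy": 0.03, "dz": -1.0, "spin": 0}
    - {"hand": 1, "dx": -0.2, "dy": 0.03, "dz": -1.0, "spin": 0}

```text
time: 17.78
tool_pos: [0.5262, 0.1829, 0.0638]
tcp_rot: [-0.0, 0.077, 0.997, 0.0]
ft_force: [-4.7, 0.8, 7.0]
width: -0.0001
gripper_force: 3.2
```

>>> carry_out:
  moves:
    - {"hand": 1, "dx": 0, "dy": 0, "dz": -0.05, "spin": 0}
    - {"hand": 1, "dx": 0, "dy": 0, "dz": -0.1, "spin": 0}
    - {"hand": 1, "dx": 0, "dy": 0, "dz": -0.15, "spin": 0}
    - {"hand": 1, "dx": 0, "dy": 0, "dz": -0.2, "spin": 0}
    - {"hand": 1, "dx": 0, "dy": 0, "dz": -0.2, "spin": 0}

```text
time: 18.2
tool_pos: [0.5261, 0.183, 0.0623]
tcp_rot: [-0.0, 0.077, 0.997, 0.0]
ft_force: [-5.2, -0.3, 11.4]
width: -0.0
gripper_force: 5.2
```

>>> carry_out:
  moves:
    - {"hand": 1, "dx": 0, "dy": 0, "dz": -0.05, "spin": 0}
    - {"hand": 1, "dx": 0, "dy": 0, "dz": -0.1, "spin": 0}
    - {"hand": 1, "dx": 0, "dy": 0, "dz": -0.1, "spin": 0}

```text
time: 18.45
tool_pos: [0.5262, 0.183, 0.0614]
tcp_rot: [-0.0, 0.077, 0.997, 0.0]
ft_force: [-8.4, -0.1, 12.2]
width: -0.0002
gripper_force: 5.8
```

>>> carry_out:
  moves:
    - {"hand": 1, "dx": 0, "dy": 0, "dz": -0.05, "spin": 0}
    - {"hand": 1, "dx": 0, "dy": 0, "dz": -0.1, "spin": 0}
    - {"hand": 1, "dx": 0, "dy": 0, "dz": -0.1, "spin": 0}

```text
time: 18.7
tool_pos: [0.5264, 0.1829, 0.0597]
tcp_rot: [0.0, 0.077, 0.997, 0.0]
ft_force: [-0.0, 0.2, -0.2]
width: 0.0002
gripper_force: 0.3
```

The force vanished, so the hook has snapped in. I lift off and check.

>>> carry_out:
  moves:
    - {"hand": 1, "dx": 0, "dy": 0, "dz": 3, "spin": 0}
    - {"hand": 1, "dx": 0, "dy": 0, "dz": 7, "spin": 0}
    - {"hand": 1, "dx": -4, "dy": 4, "dz": 11, "spin": 0}
    - {"hand": 1, "dx": -8, "dy": 8, "dz": 14, "spin": 0}
    - {"hand": 1, "dx": -12, "dy": 10, "dz": 14, "spin": 0}
    - {"hand": 1, "dx": -12, "dy": 12, "dz": 14, "spin": 0}
    - {"hand": 1, "dx": -12, "dy": 12, "dz": 14, "spin": 0}

```text
time: 19.28
tool_pos: [0.4042, 0.305, 0.2013]
tcp_rot: [0.001, 0.076, 0.997, 0.001]
ft_force: [0.2, -0.3, 0.5]
width: 0.0001
gripper_force: 0.0
```

```bash
python3 - <<'E'
from h import *
prof("side",range(-110,70,10)); print("top"); prof("top",range(-100,70,10))
E
```

```text
-100 6 [12.9 17.8 23.8]
-90 11 [23.4 26.2 30.3]
-80 11 [15.2 26.7 29.8]
-70 26 [23.5 35.7 58. ]
-60 40 [16.4 33.1 53.6]
-50 17 [56.8 59.5 62. ]
-40 18 [57.1 59.7 63. ]
-30 14 [58.7 60.8 62.3]
-20 17 [59.7 61.4 64.3]
-10 16 [59.9 61.  62.9]
0 15 [58.6 60.4 62.4]
10 14 [58.1 59.8 62.7]
20 17 [55.7 58.4 62.2]
30 15 [58.6 60.  62.9]
40 15 [56.9 59.6 62.8]
50 13 [55.5 58.7 60.3]
60 3 [13.1 13.6 35.2]
top
-100 6 [13.3 20.5 24.9]
-90 27 [13.5 25.2 28.2]
-80 28 [14.8 24.5 28. ]
-70 33 [21.4 31.3 56.6]
-60 35 [27.6 50.5 56.5]
-50 59 [57.6 59.6 63.3]
-40 60 [58.7 60.5 63.5]
-30 59 [58.1 60.  63. ]
-20 60 [57.3 59.2 62.3]
-10 59 [58.1 59.8 62.4]
0 59 [57.1 59.2 62.3]
10 61 [57.5 59.  61.8]
20 59 [57.  59.2 61.7]
30 60 [56.3 58.2 62.1]
40 59 [56.  57.6 60.5]
50 53 [55.4 57.9 60.4]
60 26 [12.6 43.1 47.3]
```

Compared with the start, the lid front is still about 3 mm up and the pad about 4 mm down. The hook is caught halfway, so I go back and press it fully home.

>>> carry_out:
  moves:
    - {"hand": 1, "dx": 12, "dy": -12, "dz": 0, "spin": 0}
    - {"hand": 1, "dx": 12, "dy": -12, "dz": 0, "spin": 0}
    - {"hand": 1, "dx": 12, "dy": -12, "dz": 0, "spin": 0}
    - {"hand": 1, "dx": 12, "dy": -12, "dz": -4, "spin": 0}
    - {"hand": 1, "dx": 12, "dy": -12, "dz": -8, "spin": 0}
    - {"hand": 1, "dx": 12, "dy": -12, "dz": -12, "spin": 0}
    - {"hand": 1, "dx": 12, "dy": -12, "dz": -13, "spin": 0}
    - {"hand": 1, "dx": 12, "dy": -12, "dz": -13, "spin": 0}

```text
time: 20.05
tool_pos: [0.5243, 0.1809, 0.0637]
tcp_rot: [-0.004, 0.078, 0.997, -0.002]
ft_force: [-0.6, 0.3, -1.6]
width: -0.0
gripper_force: 0.0
```

```bash
python3 - <<'E'
from h import *
prof("side",[-50,-40,-30,0,30]); 
o=telemetry.get_obs(); print(o["tool_pos"],toL(o["tool_pos"])*1000,o["ft_force"])
E
```

```text
-50 70 [ 63.5 132.1 183.6]
-40 68 [ 66.1  97.6 180. ]
-30 57 [ 61.   82.4 183.3]
0 18 [58.1 60.4 64.4]
30 15 [57.6 60.6 62.3]
[0.52542548 0.1817202  0.06725403] [-32.80568429  -1.02405099  67.2540321 ] [0.04663173 0.01251482 1.14698402]
```

>>> carry_out:
  moves:
    - {"hand": 1, "dx": -0.5, "dy": 0.15, "dz": -0.5, "spin": 0}
    - {"hand": 1, "dx": -0.5, "dy": 0.15, "dz": -0.8, "spin": 0}
    - {"hand": 1, "dx": -0.5, "dy": 0.15, "dz": -0.95, "spin": 0}
    - {"hand": 1, "dx": -0.5, "dy": 0.15, "dz": -1.05, "spin": 0}
    - {"hand": 1, "dx": -0.5, "dy": 0.15, "dz": -1.05, "spin": 0}
    - {"hand": 1, "dx": -0.5, "dy": 0.15, "dz": -1.05, "spin": 0}

```text
time: 20.6
tool_pos: [0.5215, 0.1845, 0.0596]
tcp_rot: [0.0, 0.077, 0.997, 0.0]
ft_force: [-0.1, 0.0, 0.0]
width: -0.0003
gripper_force: 0.1
```

>>> carry_out:
  moves:
    - {"hand": 1, "dx": 0, "dy": 0, "dz": -0.05, "spin": 0}
    - {"hand": 1, "dx": 0, "dy": 0, "dz": -0.1, "spin": 0}
    - {"hand": 1, "dx": 0, "dy": 0, "dz": -0.1, "spin": 0}

```text
time: 20.85
tool_pos: [0.5213, 0.1843, 0.058]
tcp_rot: [0.0, 0.077, 0.997, -0.0]
ft_force: [0.3, 0.1, -0.3]
width: -0.0003
gripper_force: 0.0
```

>>> carry_out:
  moves:
    - {"hand": 1, "dx": 0, "dy": 0, "dz": -0.04, "spin": 0}
    - {"hand": 1, "dx": 0, "dy": 0, "dz": -0.08, "spin": 0}
    - {"hand": 1, "dx": 0, "dy": 0, "dz": -0.08, "spin": 0}

```text
time: 21.1
tool_pos: [0.5213, 0.1843, 0.0572]
tcp_rot: [-0.0, 0.077, 0.997, -0.0]
ft_force: [-0.4, 0.2, 1.4]
width: 0.0
gripper_force: 0.5
```

>>> carry_out:
  moves:
    - {"hand": 1, "dx": 0, "dy": 0, "dz": -0.03, "spin": 0}
    - {"hand": 1, "dx": 0, "dy": 0, "dz": -0.05, "spin": 0}
    - {"hand": 1, "dx": 0, "dy": 0, "dz": -0.05, "spin": 0}

```text
time: 21.35
tool_pos: [0.5212, 0.1843, 0.0568]
tcp_rot: [-0.0, 0.077, 0.997, 0.0]
ft_force: [-1.1, -0.3, 2.8]
width: -0.0001
gripper_force: 1.5
```

>>> carry_out:
  moves:
    - {"hand": 1, "dx": 0, "dy": 0, "dz": -0.03, "spin": 0}
    - {"hand": 1, "dx": 0, "dy": 0, "dz": -0.05, "spin": 0}
    - {"hand": 1, "dx": 0, "dy": 0, "dz": -0.05, "spin": 0}

```text
time: 21.6
tool_pos: [0.5212, 0.1844, 0.0565]
tcp_rot: [-0.0, 0.077, 0.997, 0.0]
ft_force: [-2.9, -0.6, 6.3]
width: -0.0001
gripper_force: 3.2
```

>>> carry_out:
  moves:
    - {"hand": 1, "dx": 0, "dy": 0, "dz": -0.03, "spin": 0}
    - {"hand": 1, "dx": 0, "dy": 0, "dz": -0.05, "spin": 0}
    - {"hand": 1, "dx": 0, "dy": 0, "dz": -0.05, "spin": 0}

```text
time: 21.85
tool_pos: [0.5212, 0.1844, 0.0562]
tcp_rot: [-0.0, 0.077, 0.997, 0.0]
ft_force: [-4.7, -1.1, 8.8]
width: -0.0
gripper_force: 4.5
```

The rim is hard at z ≈ 57 mm, so the lid is down. I leave again and look carefully.

>>> carry_out:
  moves:
    - {"hand": 1, "dx": 0, "dy": 0, "dz": 3, "spin": 0}
    - {"hand": 1, "dx": 0, "dy": 0, "dz": 7, "spin": 0}
    - {"hand": 1, "dx": -4, "dy": 0.6, "dz": 11, "spin": 0}
    - {"hand": 1, "dx": -4, "dy": 0.6, "dz": 13, "spin": 0}
    - {"hand": 1, "dx": -4, "dy": 0.6, "dz": 13, "spin": 0}
    - {"hand": 1, "dx": -4, "dy": 0.6, "dz": 13, "spin": 0}
    - {"hand": 1, "dx": -4, "dy": 0.6, "dz": 13, "spin": 0}
    - {"hand": 1, "dx": -4, "dy": 0.6, "dz": 13, "spin": 0}

```text
time: 22.52
tool_pos: [0.4811, 0.1901, 0.1843]
tcp_rot: [-0.001, 0.077, 0.997, -0.0]
ft_force: [-0.2, -1.1, 0.4]
width: -0.0
gripper_force: 0.0
```

```bash
python3 - <<'E'
from h import *
p,d,X,o=wrist(); L=toL(X); print(o["tool_pos"],o["ft_force"]); cv2.imwrite("pics/w6.png",p[...,::-1])
for y0 in (-.02,.02,0):
  for x0 in range(-100,40,6):
    k=(d>0)&(abs(L[...,0]*1000-x0)<3)&(abs(L[...,1]-y0)<.008)&(L[...,2]<.1)
    if k.sum()>5: print(y0,x0,k.sum(),(np.percentile(L[k][:,2],[10,50,90])*1000).round(1))
E
```

```text
[0.48111369 0.19009581 0.18429565] [-0.19341262 -1.05392445  0.38844749]
-0.02 -100 121 [-2.2 -0.4  7.9]
-0.02 -94 88 [6.8 7.8 9.4]
-0.02 -88 88 [6.9 7.7 8.8]
-0.02 -82 90 [6.6 7.8 8.9]
-0.02 -76 82 [6.7 7.7 8.5]
-0.02 -70 75 [6.6 7.6 8.6]
-0.02 -64 87 [6.8 7.7 8.6]
-0.02 -58 144 [ 7.  11.4 49.5]
-0.02 -52 284 [18.4 46.4 56.4]
-0.02 -46 103 [55.1 56.  56.7]
-0.02 -40 104 [54.9 55.8 56.6]
-0.02 -34 101 [55.1 55.8 56.6]
-0.02 -28 100 [55.  55.8 56.6]
-0.02 -22 100 [55.1 55.8 56.5]
-0.02 -16 39 [55.  55.6 56.5]
0.02 -100 122 [-2.2 -0.4  7.8]
0.02 -94 98 [ 6.8  7.9 28. ]
0.02 -88 84 [ 6.5  7.6 28. ]
0.02 -82 91 [ 6.8  8.  27.2]
0.02 -76 85 [ 7.1  7.9 27.2]
0.02 -70 70 [ 6.7  7.9 30.1]
0.02 -64 86 [ 7.1  7.8 31.4]
0.02 -58 150 [ 7.1 18.  49.4]
0.02 -52 268 [18.7 50.7 56.4]
0.02 -46 109 [55.2 55.8 56.7]
0.02 -40 106 [55.1 55.8 56.6]
0.02 -34 105 [55.  55.9 56.7]
0.02 -28 91 [54.8 55.8 56.5]
0.02 -22 83 [55.1 55.8 56.6]
0.02 -16 22 [54.9 55.7 56.6]
0 -100 134 [-2.4 -0.1 26.1]
0 -94 152 [ 7.3 28.1 30. ]
0 -88 99 [26.8 27.9 29.2]
0 -82 100 [26.8 27.6 28.5]
0 -76 103 [26.8 27.7 28.6]
0 -70 238 [28.5 34.9 52.1]
0 -64 108 [55.  56.2 57.2]
0 -58 80 [47.7 50.9 54.4]
0 -52 147 [49.9 55.6 56.7]
0 -46 109 [55.  55.9 56.6]
0 -40 100 [55.  55.8 56.7]
0 -34 102 [54.9 55.8 56.5]
0 -28 51 [55.1 55.9 56.8]
```

View pics/w6.png

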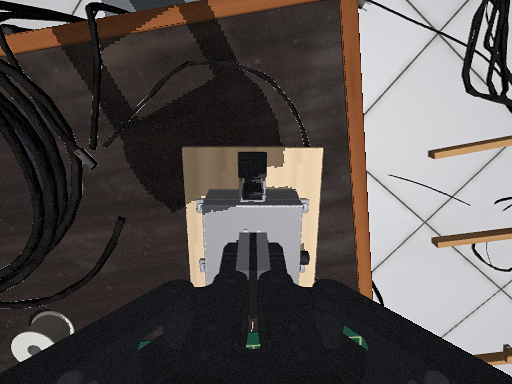

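The wrist view shows the lid shut and flat (height constant along its length), the latch pad level at (252,165) and the hook upright over the lip at (253,190). I hand in.

```bash
python3 -c "
from h import *
print(hand_in())"
```

```text
the job is handed in; nothing more can be done
None
```

The job is handed in at about 22.5 s of the 69 s. The battery is in its clip with the nub towards the latch, and the lid is shut with the hook over the lip. I checked this by camera and touch; the hand-in gave no verdict.

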